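# Turn a filter cassette over and load it on the reader

## Task

The blue filter cassette leans in the metal draining rack with its white filter disc on the underside. Lift it out, turn it over and set it on the white reader's sloping stand with the filter disc on the upper side: lower edge fully down on the ledge, back against the grey backrest, centred and square. Leave the yellow and the green cassette where they are in the rack.

Things in the scene. Friction and masses are not known exactly. Their poses are not given: they have to be found in the camera images.
- blue_center (a point): Centre of the loose blue cassette: rigid plate 12 mm thick, 64 wide, 90 tall, 60 g. x points out of the filter face (54 mm white disc, red dots; other face plain blue), y along the width, z along the height to its upper edge. At the start it leans 30 degrees from vertical in one of 3 rack bays, top away from the robot, so x points away from the robot and 30 degrees down.
- yellow_center (a point): Centre of the yellow cassette: same size, axes and lean, in another bay of the same fixed rack (bays 80 mm apart). Rack: lower edges stand on a ledge square to the plates, behind a lip 10 mm high with 10 mm of play; the backrest under the plates reaches 48 mm up them, so their upper 42 mm are free on both faces to be pinched across the thickness. Draw out along z by 30 mm or more.
- green_center (a point): Centre of the green cassette: same size, axes and lean, in the remaining bay of the rack.
- seat (a point): Where a cassette's centre lies when seated on the fixed reader stand, 63 mm above the table. z up, y along the 90 mm wide rest, x level, away from the robot. The rest leans 30 degrees to -x: seated, height runs along (-0.5,0,0.866), upper face looks along (0.866,0,0.5). Ledge 45 mm down the slope, with 10 mm lip at +x and 10 mm of play; backrest at -x covers the lowest 48 mm of the plate.
Mind the look-alikes: they are no part of the job. What is shaped like the part that bears blue_center but orange or pink is not meant.

How it is judged:
By the outcome, as a careful person would: the job done as asked, in the order asked, and still so for the second after the job is handed in, with the robot touching nothing.
It also fails if it takes over 38 s, if anything falls off the work surface, if the arm or the gripper's body presses on something with over 40 N, if the wrist force passes 120 N, or if a joint passes its speed limit or range.

## Robot

A 6-joint arm with a two-finger parallel gripper is mounted at the origin on the work surface. World frame = base frame: x ahead of the robot, y to its left, z up, the work surface at z = 0. Lengths are in mm, angles in rad, forces in N, time in s.
With the tool pointing down it reaches from about 375 to 975 mm from the base axis. Payload 3.8 kg.
Tool frame: the origin (TCP) lies on the centre line of the jaws, within the pads' length; the fingertips stand 25 mm ahead of it and the grasp point (between the pads) lies 6 mm ahead of it; z points along the fingers, y is the line along which they close (so a half turn about z gives the same grasp; the last joint's range is limited). The gripper opens to 85 mm and grips with 20 to 120 N. Pads are 22 mm wide; open, the fingers measure 114 mm over their backs; the gripper's body (76 mm by 85 mm) begins 54 mm behind the grasp point. The pads swing forward as they close: fully open they stand 13 mm farther back than shut.
Start: joints at [1.133, 0.264, 1.604, -0, 1.274, -0.037], TCP at [263.352, 621.501, 256.28] pointing down, gripper open.
Joint ranges: [-2.63, 2.63], [-0.94, 2.18], [0.31, 2.57], [-1.31, 4.45], [0, 2.66], [-2.55, 2.55]. Speed limits (rad/s): [2.57, 2.57, 3.14, 3.14, 3.14, 3.14].

## Interface

Orientations are given as [roll, pitch, yaw] about the fixed x, y, z axes, in that order (R = Rz(yaw) Ry(pitch) Rx(roll)).
In Python, from bench import manip gives the robot as it stands. The module is installed in compiled form; this text tells all that it offers.
- The arm moves only by the tool play_rows, never from a script. Its argument "rows" is a list of rows, each a list of 3 entries, a list of its own where there are three numbers: the shift along the tool's x, y, z in mm, then the turn about the tool's z in rad, then the closure, from 0 (fully open) to 1 (shut). In form: [[[x, y, z], roll, grip], ...]. A call has 1 to 20 rows; each row is the pose to reach, as a shift and turn from the pose commanded when the call began, along the tool's axes at that moment; what a row does not reach only later rows make up. A row lasts 1/8 s, in which the tool goes at most 62.5 mm and 10.7 degrees, less where a joint would pass 70% of its speed; a pose out of reach is approached as far as the arm can. A call with a gripper value outside its range is refused whole. The fingers move at their own pace and stop on an object; "newtons" is the grip in N (left out, the last holds). Time passes only in rows, so rows that repeat a pose let the fingers close. It gives the time, the measured TCP pose, the force, the opening and the grip force at its end, in the units of the state.
- manip.read_state(): the state, without advancing time (a new reading comes with each control period).
- manip.get_image(name): name is "side" or "top"; returns a dict with "frame" (480x640x3 uint8, red, green, blue), "z_map" (480x640 float32, mm along the optical axis (not along the pixel's ray), 0 where there is no reading), "vertical_fov" (degrees; the focal length in pixels is half the picture's height over the tangent of half this angle, whatever the lens; pixels are square), "cx", "cy" (the principal point, pixels), "rvec" (rotation vector, rad) and "tvec" (3), from world to camera coordinates, as OpenCV has them. Camera axes: x right, y down, z forward; pixel columns grow to the right and rows downward; lengths in mm; the calibration is good to about 2 mm. A picture is of the moment at which its call begins.
- manip.job_done(): hands the job in; it is judged then, once.
The state is a dict: "clock": time; "joints": joint angles; "qvel": joint speeds; "tau": joint torques, N m; "tcp_pos": TCP position; "ee_rot": TCP orientation; "ft_force": force on the tool from outside, world axes, zero at the start; "ft_torque": the same for the moment, N m; "grip_width": finger opening in mm; "grip_force": force on a finger pad.
Only numpy, scipy, OpenCV 4.12 (cv2) and the standard library are available. Lean on these libraries where they do the work, as an engineer would, in place of code of your own. Each camera call takes 0.05 s, during which the arm holds its last target. There are 200 camera calls.

## Working session

There is one attempt and no reset: what is moved stays moved. The work goes in short steps, Python scripts to look and compute and a tool call to move; the robot and the scene stay as the last step left them, time stands still between calls to the robot, and variables do not carry over. Pictures are saved under pics/ and viewed, at most 10 in all, crops included, and the job is handed in when it is done.

Besides the shell and the picture viewer there is one more tool, called after ">>>" by a JSON object that holds its "method" and its "body". play_rows: Moves the arm, as the interface text tells. Its arguments: {"type":"object","properties":{"rows":{"type":"array"},"newtons":{"type":"number"}},"required":["rows"]}

```bash
mkdir -p pics; cat > h.py <<'E'
import numpy as np, cv2
from bench import manip
def cam(n):
    d=manip.get_image(n); d['R']=cv2.Rodrigues(np.array(d['rvec'],float))[0]; d['t']=np.array(d['tvec'],float).ravel()
    d['f']=240/np.tan(np.radians(d['vertical_fov'])/2); return d
def cloud(d):
    v,u=np.mgrid[0:480,0:640]; z=d['z_map'].astype(float)
    P=np.stack([(u-d['cx'])/d['f']*z,(v-d['cy'])/d['f']*z,z],-1)
    P=(P-d['t'])@d['R']; P[z<=0]=np.nan; return P
E
python3 - <<'E'
from h import *
print(manip.read_state())
for n in('side','top'):
    d=cam(n); cv2.imwrite(f'pics/{n}0.png',d['frame'][:,:,::-1]); print(n,d['vertical_fov'],d['cx'],d['cy'],-d['R'].T@d['t'],d['R'][2])
    np.savez(f'{n}0.npz',P=cloud(d),f=d['frame'])
E
```

```text
{'clock': 0.0, 'joints': array([ 1.13309920e+00,  2.64727415e-01,  1.60538377e+00, -1.50547021e-05,
        1.27366790e+00, -3.68766996e-02]), 'qvel': array([ 0.00058113,  0.00116373,  0.00072687, -0.00086284,  0.0016266 ,
       -0.00035511]), 'tau': array([-3.60235072e-04, -5.15119457e+01, -3.67308676e+01, -5.76610341e-05,
        1.30690512e-02, -4.49549918e-05]), 'tcp_pos': array([263.07477983, 620.89685068, 254.97401009]), 'ee_rot': array([-3.13940717e+00, -6.62346730e-05,  2.74077658e+00]), 'ft_force': array([-0.11863988, -0.59146827,  1.49300241]), 'ft_torque': array([-0.00626729,  0.05400231, -0.01710763]), 'grip_force': 0.0, 'grip_width': 85.27971751230672}
side 42.4881670182138 313.90891841925963 236.09532898683324 [-295.65236435 -767.90651673  701.37265707] [ 0.63854859  0.58636816 -0.49842559]
top 51.477671378021725 315.70486056612873 236.7175194816066 [ 315.65411214  -20.93645186 1054.93876582] [ 0.18190929 -0.00937963 -0.98327058]
```

View pics/side0.png

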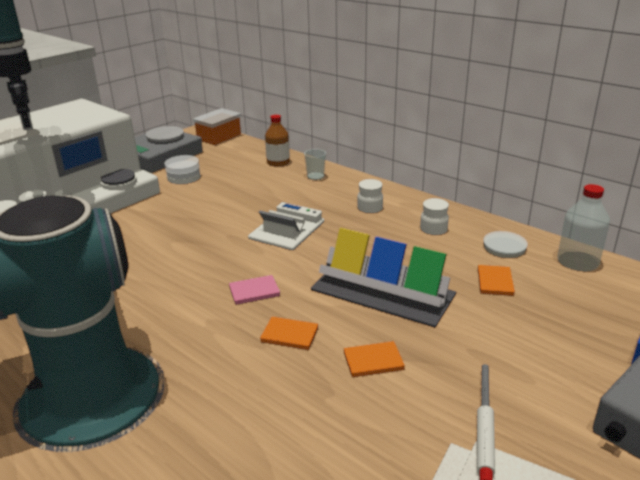

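View pics/top0.png

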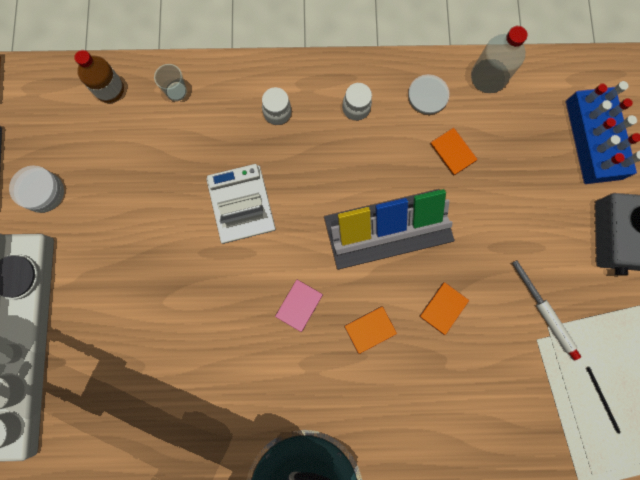

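The side view shows yellow (350,250), blue (387,260) and green (427,270) in the rack, with the reader at (285,225). The top view has blue at (392,217), with its plain face up, and the reader stand at (240,205). Next I measure the plate planes and the stand geometry.

```bash
python3 - <<'E'
from h import *
np.set_printoptions(precision=1,suppress=True)
for n,box in(('top',(320,185,460,275)),('side',(310,220,460,330))):
    z=np.load(n+'0.npz');P=z['P'];hsv=cv2.cvtColor(z['f'],cv2.COLOR_RGB2HSV)
    for c,(a,b) in dict(y=(22,35),b=(105,130),g=(50,80)).items():
        m=cv2.inRange(hsv,(a,110,40),(b,255,255)); k=np.zeros_like(m);k[box[1]:box[3],box[0]:box[2]]=1;m=m*k
        k=cv2.erode(m,np.ones((3,3)))
        q=P[k>0];q=q[np.isfinite(q[:,0])];c0=np.median(q,0)
        q=q[np.abs(q-c0).max(1)<60]
        for _ in range(3):
            c0=q.mean(0);n_=np.linalg.svd(q-c0)[2][2];r=(q-c0)@n_;q=q[np.abs(r)<max(2,2*r.std())]
        if n_[2]<0:n_=-n_
        print(n,c,m.astype(bool).sum(),c0,'n',n_*100,'tilt',np.degrees(np.arccos(n_[2])),'yaw',np.degrees(np.arctan2(-n_[1],-n_[0])))
        # outline corners
        cs,_=cv2.findContours(m,cv2.RETR_EXTERNAL,cv2.CHAIN_APPROX_NONE);cc=max(cs,key=cv2.contourArea)
        bx=cv2.boxPoints(cv2.minAreaRect(cc));print('  box',bx.ravel())
# stand
z=np.load('top0.npz');P=z['P']
for v in range(165,245,6): print(v,[tuple(P[v,u].round(0).astype(int)) if np.isfinite(P[v,u,0]) else 0 for u in (225,240,255)])
f=cv2.resize(z['f'][155:280,200:460],None,fx=3,fy=3,interpolation=cv2.INTER_CUBIC);cv2.imwrite('pics/crop_top.png',f[:,:,::-1])
z=np.load('side0.npz');f=cv2.resize(z['f'][190:330,240:465],None,fx=3.5,fy=3.5,interpolation=cv2.INTER_CUBIC);cv2.imwrite('pics/crop_side.png',f[:,:,::-1])
E
```

```text
top y 1029 [ 517.2 -109.7   72.1] n [-84.2 -19.2  50.4] tilt 59.76415657124574 yaw 12.818540352821486
  box [334.7 213.8 369.  205.8 376.3 237.3 342.  245.2]
top b 996 [ 533.8 -184.5   72.1] n [-84.3 -19.1  50.3] tilt 59.802420699433256 yaw 12.756317621810279
  box [370.4 205.5 406.4 197.2 413.5 228.2 377.6 236.5]
top g 982 [ 550.9 -260.5   72.3] n [-84.2 -19.2  50.4] tilt 59.74486550173531 yaw 12.836016599011602
  box [413. 190. 445. 190. 445. 227. 413. 227.]
side y 1248 [ 516.1 -117.    69.7] n [-84.6 -18.4  50.1] tilt 59.94545191997343 yaw 12.274935836357088
  box [329.6 266.6 339.5 226.9 369.6 234.4 359.7 274.2]
side b 1268 [ 532.2 -192.2   68.9] n [-84.7 -18.   50. ] tilt 59.979197919374194 yaw 11.988129294178831
  box [365.6 276.4 375.5 236.9 406.1 244.5 396.2 284.1]
side g 1366 [ 549.3 -268.6   69.2] n [-84.6 -18.6  50. ] tilt 59.98629555608238 yaw 12.427441682025359
  box [403.8 287.1 413.5 246.2 445.5 253.7 435.8 294.7]
165 [(np.int64(676), np.int64(166), np.int64(1)), (np.int64(674), np.int64(133), np.int64(2)), (np.int64(664), np.int64(96), np.int64(32))]
171 [(np.int64(65
[... 1120 characters left out ...]
 [(np.int64(540), np.int64(154), np.int64(62)), (np.int64(547), np.int64(129), np.int64(25)), (np.int64(551), np.int64(99), np.int64(8))]
225 [(np.int64(538), np.int64(163), np.int64(8)), (np.int64(537), np.int64(131), np.int64(12)), (np.int64(537), np.int64(99), np.int64(7))]
231 [(np.int64(525), np.int64(163), np.int64(9)), (np.int64(524), np.int64(131), np.int64(11)), (np.int64(524), np.int64(98), np.int64(11))]
237 [(np.int64(512), np.int64(162), np.int64(12)), (np.int64(512), np.int64(131), np.int64(5)), (np.int64(512), np.int64(100), np.int64(1))]
243 [(np.int64(501), np.int64(164), np.int64(-2)), (np.int64(500), np.int64(132), np.int64(2)), (np.int64(499), np.int64(100), np.int64(1))]
```

View pics/crop_top.png

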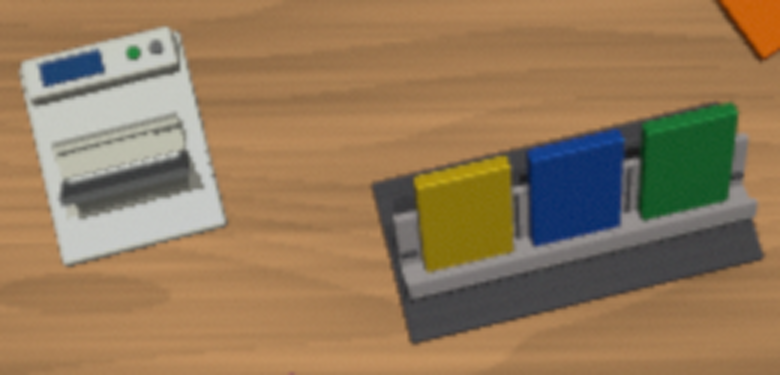

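View pics/crop_side.png

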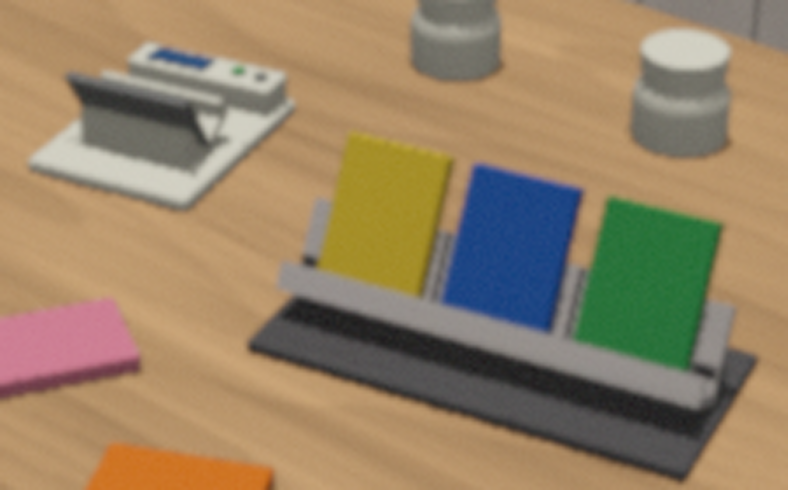

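The top crop shows the stand with its dark backrest at about (125,180) and the light ledge and lip at (125,145). It is yawed by about 13° like the rack. The side crop shows the plates with free tops leaning away from the robot. The tool stays vertical, so the plan is:

1. Straddle the top edge of the blue plate and swing it upright in the bay.
2. Pinch it across the thickness and carry it over.
3. Lower it upright into the stand's slot.
4. Let it lean back towards the robot, with the filter disc up.

```bash
python3 - <<'E'
from h import *
np.set_printoptions(precision=1,suppress=True)
D={n:cam(n) for n in('top','side')}
def ray(d,p,n,o):
    C=-d['R'].T@d['t'];r=d['R'].T@np.array([(p[0]-d['cx'])/d['f'],(p[1]-d['cy'])/d['f'],1]);return C+r*((o-C)@n)/(r@n)
# blue plate: sub-mask outline onto face plane
yaw=np.radians(12.8);ex=np.array([np.cos(yaw),np.sin(yaw),0]);ey=np.array([-np.sin(yaw),np.cos(yaw),0]);ez=np.array([0,0,1.])
h=.5*ex+.866*ez;nf=-.866*ex+.5*ez
for n,box in(('top',(320,185,460,275)),('side',(310,220,460,330))):
    d=D[n];P=cloud(d);hsv=cv2.cvtColor(d['frame'],cv2.COLOR_RGB2HSV)
    for c,(a,b) in dict(y=(22,35),b=(105,130),g=(50,80)).items():
        m=cv2.inRange(hsv,(a,110,40),(b,255,255));k=np.zeros_like(m);k[box[1]:box[3],box[0]:box[2]]=1
        m=cv2.morphologyEx(m*k,cv2.MORPH_OPEN,np.ones((5,5)))
        q=P[cv2.erode(m,np.ones((5,5)))>0];q=q[np.isfinite(q[:,0])];off=np.median(q@nf);o=nf*off
        v,u=np.nonzero(m);X=np.array([ray(d,(i,j),nf,o) for i,j in zip(u,v)])
        w=X@ey;s=X@h;lo=[];hi=[]
        for t in np.arange(s.min()+10,s.max()-16,4):
            k=(s>t)&(s<t+4);lo.append(w[k].min());hi.append(w[k].max())
        ss=[s[(w>t)&(w<t+4)] for t in np.arange(np.median(lo)+8,np.median(hi)-12,4)]
        print(n,c,'off',off,'w',np.median(lo),np.median(hi),'s',np.median([x.min() for x in ss]),np.median([x.max() for x in ss]),'ctr',(np.median(lo)+np.median(hi))/2)
# stand base outline
d=D['top'];hsv=cv2.cvtColor(d['frame'],cv2.COLOR_RGB2HSV)
m=cv2.inRange(hsv,(0,0,0),(179,60,255));k=np.zeros_like(m);k[155:250,198:282]=1;m=cv2.morphologyEx(m*k,cv2.MORPH_CLOSE,np.ones((9,9)))
c=max(cv2.findContours(m,cv2.RETR_EXTERNAL,cv2.CHAIN_APPROX_NONE)[0],key=cv2.contourArea)
b=cv2.boxPoints(cv2.minAreaRect(c));print('base px',b)
B=np.array([ray(d,p,ez,ez*10) for p in b]);print(B,np.degrees(np.arctan2(*(B-np.roll(B,1,0))[:,1::-1].T)))
for n in D:
    P=cloud(D[n]);q=P.reshape(-1,3);f=D[n]['frame'].reshape(-1,3)
    c0=np.array([565,130,0]);u=(q-c0)@ex;w=(q-c0)@ey
    k=(np.abs(w)<25)&(np.abs(u)<60)&(q[:,2]>3)
    print(n)
    for t in range(-45,60,5):
        j=k&(u>=t)&(u<t+5)
        if j.any(): print(t,j.sum(),np.percentile(q[j,2],[10,50,90]),np.median(f[j],0))
    k=(q[:,2]>40)&(np.abs(u)<60)&(np.abs(w)<70); print('w ext z>40',np.percentile(w[k],[1,5,50,95,99]),k.sum())
E
```

```text
top y off -379.6457934234355 w -252.720710092234 -190.14500889023319 s 253.31446566449335 352.49379669182275 ctr -221.4328594912336
top b off -379.3330360230452 w -329.17530380237105 -267.184174199733 s 254.1587957368478 351.04287557761705 ctr -298.179739001052
top g off -379.0548922008056 w -407.6628299275698 -344.73358537536217 s 254.53734468317543 351.00842669063024 ctr -376.19820765146596
side y off -378.50528771410893 w -259.8681998092759 -196.3344600006082 s 259.1367514959253 338.67501332032083 ctr -228.10132990494205
side b off -378.09851257254843 w -335.5627944859041 -274.85578358097314 s 259.61037876308455 336.8178001027313 ctr -305.2092890334386
side g off -377.88319216423383 w -413.86088075119625 -353.0835843902391 s 260.00217071989067 336.5080025103532 ctr -383.47223257071767
base px [[203.9 175.8]
 [258.5 162.1]
 [275.4 229.6]
 [220.8 243.3]]
[[648.7 210.2  10. ]
 [677.7  91.3  10. ]
 [526.   55.   10. ]
 [498.5 171.2  10. ]] [  14.6  -76.3 -166.6  103.3]
top
-45 57 [ 8.9 10.7 13.7] [199. 201. 199.]
-40 51 [ 8.3 10.8 12.8] [199. 201. 198.]
-35 54 [ 8.7 11.  14.2] [199. 2
[... 619 characters left out ...]
 [ 8.6 11.3 13.3] [199. 201. 194.]
50 50 [ 8.5 11.7 13.9] [199. 201. 194.]
55 51 [ 8.3 11.4 13.9] [199. 201. 194.]
w ext z>40 [-47.4 -44.3  -3.5  36.5  40.3] 375
side
-45 17 [6.  7.1 8.7] [209. 208. 195.]
-40 30 [5.7 7.7 9.2] [209.5 208.  195. ]
-35 30 [ 6.8  8.4 60.1] [209. 207. 194.]
-30 79 [ 7.1 53.8 60.2] [108. 107.  99.]
-25 186 [ 9.  25.8 51.9] [110.  109.   99.5]
-20 121 [10.1 29.8 42.2] [108. 107.  98.]
-15 31 [30.  32.1 35.4] [88. 86. 80.]
10 10 [38.5 40.4 42.6] [153.5 151.5 142.5]
15 27 [35.9 38.1 40.3] [169. 167. 155.]
20 5 [34.9 38.  38.5] [175. 174. 162.]
50 1 [21.4 21.4 21.4] [157. 157. 144.]
55 21 [17.6 23.6 29. ] [150. 147. 136.]
w ext z>40 [-53.4 -51.9 -12.3  32.1  36. ] 267
```

>>> {"method": "play_rows", "body": {"rows": [[[-577, -629, 0], 0.947, 0], [[-577, -629, 0], 0.947, 0], [[-577, -629, 0], 0.947, 0], [[-577, -629, 0], 0.947, 0], [[-577, -629, 0], 0.947, 0], [[-577, -629, 0], 0.947, 0], [[-577, -629, 0], 0.947, 0], [[-577, -629, 0], 0.947, 0], [[-577, -629, 0], 0.947, 0], [[-577, -629, 0], 0.947, 0], [[-577, -629, 0], 0.947, 0], [[-577, -629, 0], 0.947, 0], [[-577, -629, 0], 0.947, 0], [[-577, -629, 0], 0.947, 0], [[-577, -629, 0], 0.947, 0], [[-577, -629, 70], 0.947, 0.3], [[-577, -629, 70], 0.947, 0.5], [[-577, -629, 70], 0.947, 0.5], [[-577, -629, 70], 0.947, 0.5]], "newtons": 20}}

```text
clock: 2.58
tcp_pos: [550.6, -182.8, 188.8]
ee_rot: [3.138, 0.002, 1.795]
ft_force: [0.3, -1.0, 0.4]
grip_width: 42.7
grip_force: 0.0
```

```bash
python3 - <<'E'
from h import *
s=manip.read_state();print(s['clock'],s['tcp_pos'],s['ee_rot'],s['grip_width'],s['ft_force'])
ims=[]
for n,b in(('top',(300,150,460,290)),('side',(310,130,470,270+40))):
    d=cam(n);np.savez(f'{n}1.npz',P=cloud(d),f=d['frame']);f=d['frame'][b[1]:b[1]+140 if n=='top' else b[3],b[0]:b[2]]
    ims.append(cv2.copyMakeBorder(cv2.resize(f,None,fx=2.45,fy=2.45),0,max(0,int(180*2.45)-int(f.shape[0]*2.45)),0,0,cv2.BORDER_CONSTANT))
h=min(i.shape[0] for i in ims);cv2.imwrite('pics/h1.png',np.hstack([i[:h] for i in ims])[:,:,::-1])
E
```

```text
2.575 [ 550.64557019 -182.77949013  188.8244289 ] [3.13844050e+00 2.04091194e-03 1.79451938e+00] 42.74682981258337 [ 0.34779128 -1.03131881  0.42048772]
```

View pics/h1.png

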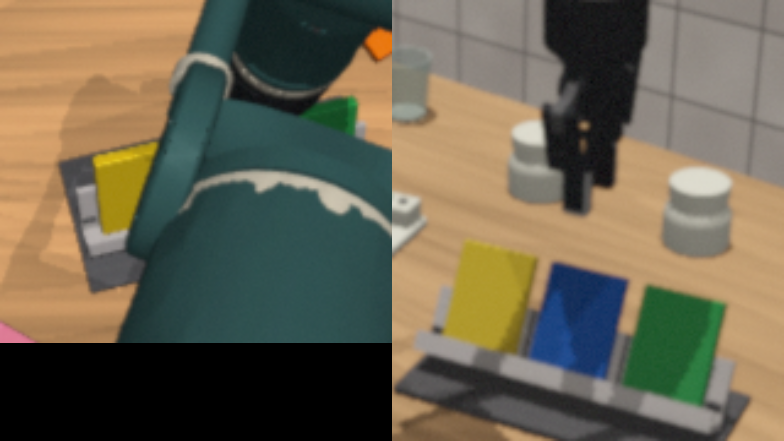

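The top camera is blocked by the arm. In the side view the front fingertip ends at about pixel (385,216) and the rear one at (397,206), above the blue plate at (387,262). I compare these with their predicted projections to get the side camera's bias.

```bash
python3 - <<'E'
from h import *
np.set_printoptions(precision=1,suppress=True)
d=cam('side');tcp=manip.read_state()['tcp_pos'];y=np.radians(12.8);ex=np.array([np.cos(y),np.sin(y),0]);ey=np.array([-np.sin(y),np.cos(y),0])
def pr(p): c=d['R']@p+d['t'];return c[:2]/c[2]*d['f']+[d['cx'],d['cy']],c[2]
for du in(-36,-29,-21.4,21.4,36):
    for dw in(-11,11): print(du,dw,pr(tcp+ex*du+ey*dw-[0,0,25]))
P=cloud(d);g=cv2.cvtColor(d['frame'],cv2.COLOR_RGB2GRAY)
q=P.reshape(-1,3);r=q-tcp;u=r@ex;w=r@ey
k=(g.ravel()<75)&(np.abs(u)<60)&(np.abs(w)<45)&(np.abs(r[:,2])<40)
vv,uu=np.nonzero(k.reshape(480,640))
A=np.c_[uu,vv,u[k],w[k],r[k,2]]
for t in range(int(vv.min()),int(vv.max())+1,2):
    j=vv==t
    for nm,jj in(('front',j&(A[:,2]<0)),('rear',j&(A[:,2]>=0))):
        if jj.any(): print(t,nm,uu[jj].min(),uu[jj].max(),np.median(A[jj,2:],0),'w',A[jj,3].min(),A[jj,3].max())
E
```

```text
-36 -11 (array([386.9, 221.2]), np.float64(1119.523185759555))
-36 11 (array([375.8, 218.7]), np.float64(1128.9903809611967))
-29 -11 (array([388.4, 219.6]), np.float64(1124.7913103856104))
-29 11 (array([377.4, 217.1]), np.float64(1134.258505587252))
-21.4 -11 (array([390.1, 217.8]), np.float64(1130.510988551042))
-21.4 11 (array([379. , 215.3]), np.float64(1139.9781837526834))
21.4 -11 (array([399. , 208.2]), np.float64(1162.7218076932088))
21.4 11 (array([388.2, 205.8]), np.float64(1172.1890028948503))
36 -11 (array([401.9, 205. ]), np.float64(1173.7096104846955))
36 11 (array([391.1, 202.7]), np.float64(1183.176805686337))
171 rear 408 408 [ 53.8 -12.9  38.6] w -12.852586678444906 -12.852586678444906
173 rear 406 407 [ 48.3 -12.2  36.7] w -12.42819416649631 -11.904580453265377
175 rear 406 407 [ 45.9 -13.3  33.8] w -13.454087133633141 -13.069223902790078
177 rear 405 407 [ 42.6 -12.9  31.1] w -13.701214440961916 -12.213742574101408
179 rear 397 406 [ 25.6 -12.2  33.4] w -15.788202756411259 0.41678142673147967
181 rear 391 403 [23.5 -9.6 28.9] w -14.366506948953093 6.7185459852825
[... 1379 characters left out ...]
967
203 front 380 391 [-35.6  -5.7   9.5] w -12.458809914502464 2.977208459574879
203 rear 392 400 [ 21.1  -3.8 -14.7] w -12.6267188953735 3.5960133413275637
205 front 380 391 [-34.4  -4.5   5.1] w -11.209533293067732 4.244396290017377
205 rear 392 399 [ 20.7  -3.4 -19.8] w -10.910057865720297 2.9121769682274663
207 front 380 388 [-34.1  -4.6   1.4] w -9.899005551314142 4.070843213003023
209 front 380 388 [-34.5  -3.5  -2.8] w -10.413270444362006 3.0428537324685676
211 front 380 388 [-33.2  -3.4  -7.2] w -9.919029972210186 4.46591033608576
213 front 380 388 [-33.3  -4.1 -11.1] w -9.155561265496267 2.357528424924683
215 front 381 388 [-33.3  -5.8 -15.3] w -9.824110182742697 2.5500856704219457
```

>>> {"method": "play_rows", "body": {"rows": [[[0, 0, 40], 0, 0.5], [[0, 0, 83], 0, 0.5], [[0, 0, 83], 0, 0.5], [[0, -8, 83], 0, 0.5], [[0, -14, 83], 0, 0.5], [[0, -20, 83], 0, 0.5], [[0, -26, 83], 0, 0.5], [[0, -32, 83], 0, 0.5], [[0, -38, 83], 0, 0.5], [[0, -43, 83], 0, 0.5], [[0, -47, 83], 0, 0.5], [[0, -50, 83], 0, 0.5], [[0, -50, 83], 0, 0.5], [[0, -50, 83], 0, 0.5]]}}

```text
clock: 4.47
tcp_pos: [500.6, -193.8, 103.3]
ee_rot: [3.141, 0.0, 1.794]
ft_force: [0.0, 1.1, -0.4]
grip_width: 42.9
grip_force: 0.0
```

```bash
python3 - <<'E'
from h import *
d=cam('side');f=d['frame'][170:320,310:470];cv2.imwrite('pics/h2.png',cv2.resize(f,None,fx=4,fy=4)[:,:,::-1])
E
```

```text
(no output)
```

View pics/h2.png

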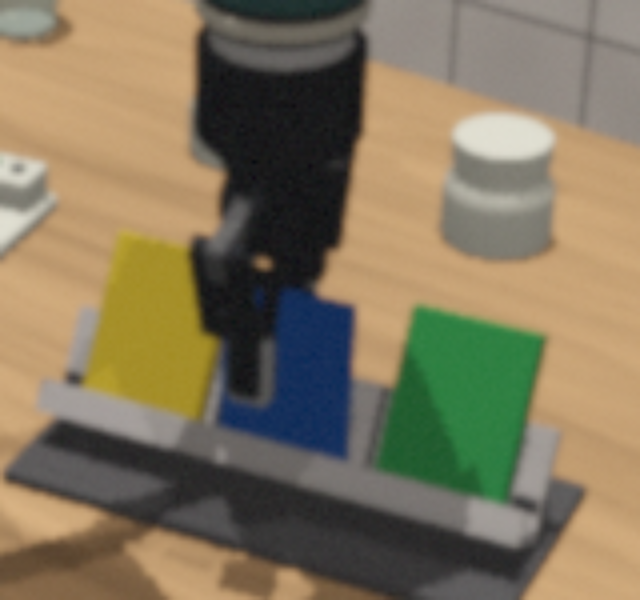

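The blue plate now stands nearly upright between the fingers (right edge at crop (352,380)), and its neighbours have not moved. Now I close on it.

>>> {"method": "play_rows", "body": {"rows": [[[0, 3, 0], 0, 0.6], [[0, 6, 0], 0, 0.68], [[0, 10, 0], 0, 0.76], [[0, 12, 0], 0, 0.82], [[0, 13, 0], 0, 1], [[0, 13, 0], 0, 1], [[0, 13, 0], 0, 1], [[0, 13, 0], 0, 1]], "newtons": 25}}

```text
clock: 5.52
tcp_pos: [513.4, -191.0, 103.5]
ee_rot: [3.141, 0.0, 1.794]
ft_force: [2.1, 0.5, 0.6]
grip_width: 11.8
grip_force: 24.5
```

>>> {"method": "play_rows", "body": {"rows": [[[0, 0, -6], 0, 1], [[0, 0, -20], 0, 1], [[0, 0, -50], 0, 1], [[0, 0, -85], 0, 1], [[0, 0, -105], 0, 1], [[30, 13, -105], 0, 1], [[80, 35, -105], 0, 1], [[135, 59, -105], 0, 1], [[190, 83, -105], 0, 1], [[245, 107, -105], -0.014, 1], [[280, 122, -105], -0.014, 1], [[295, 129, -105], -0.014, 1], [[295, 129, -80], -0.014, 1], [[295, 129, -65], -0.014, 1], [[295, 129, -65], -0.014, 1], [[295, 129, -65], -0.014, 1], [[295, 129, -65], -0.014, 1]], "newtons": 40}}

```text
clock: 7.65
tcp_pos: [574.4, 125.0, 169.4]
ee_rot: [3.14, 0.0, 1.807]
ft_force: [0.0, -0.2, -1.2]
grip_width: 11.3
grip_force: 42.8
```

```bash
python3 - <<'E'
from h import *
np.set_printoptions(precision=1,suppress=True)
s=manip.read_state();print(s['tcp_pos'],s['ee_rot'],s['grip_width'])
d=cam('side');np.savez('side3.npz',P=cloud(d),f=d['frame']);a=cv2.resize(d['frame'][140:265,225:345],None,fx=3.2,fy=3.2)
t=cam('top');np.savez('top3.npz',P=cloud(t),f=t['frame']);b=cv2.resize(t['frame'][140:265,195:315],None,fx=3.2,fy=3.2)
cv2.imwrite('pics/h3.png',np.hstack([a,b])[:,:,::-1])
tcp=s['tcp_pos'];y=np.radians(13.4);ex=np.array([np.cos(y),np.sin(y),0]);ey=np.array([-np.sin(y),np.cos(y),0])
P=cloud(d);hsv=cv2.cvtColor(d['frame'],cv2.COLOR_RGB2HSV);m=cv2.inRange(hsv,(105,110,40),(130,255,255));k=np.zeros_like(m);k[140:265,225:345]=1
m=cv2.morphologyEx(m*k,cv2.MORPH_OPEN,np.ones((3,3)));v,u=np.nonzero(m);print('px',u.min(),u.max(),v.min(),v.max(),len(u))
q=P[cv2.erode(m,np.ones((3,3)))>0]-tcp
c=q.mean(0);n=np.linalg.svd(q-c)[2][2];n*=-np.sign(n[0]);print('face n',n,'yaw',np.degrees(np.arctan2(-n[1],-n[0])))
print('face u',np.percentile(q@ex,[10,50,90]),'w',np.percentile(q@ey,[1,50,99]),'z',np.percentile(q[:,2],[1,99]))
E
```

```text
[574.4 125.  169.4] [3.1 0.  1.8] 11.308221900147617
px 269 294 159 197 672Traceback (most recent call last):
  File "<stdin>", line 11, in <module>
    u, s, vh = gufunc(a, signature=signature)
               ~~~~~~^^^^^^^^^^^^^^^^^^^^^^^^
    raise LinAlgError("SVD did not converge")
numpy.linalg.LinAlgError: SVD did not converge
```

View pics/h3.png

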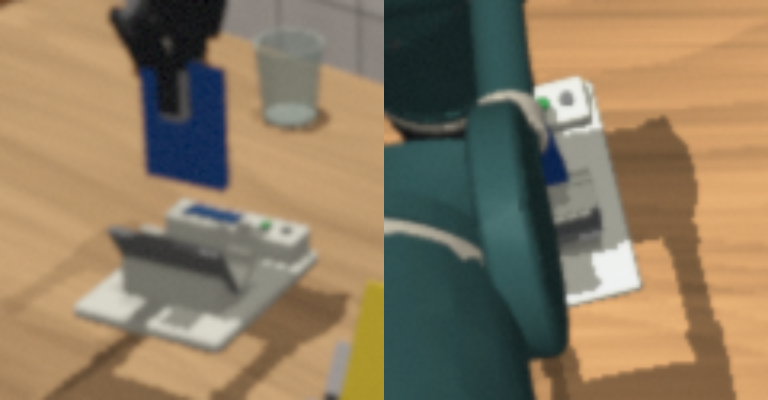

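The side view shows the plate held upright at crop (187,125), with its plain face towards the camera, above the stand. The dark 90 mm rest runs from crop (110,235) to (240,290). The top view is mostly blocked. I compare plate and rest in the side camera alone, so that its bias cancels.

```bash
python3 - <<'E'
from h import *
np.set_printoptions(precision=1,suppress=True)
tcp=np.array([574.4,125,169.4]);y=np.radians(13.4);ex=np.array([np.cos(y),np.sin(y),0]);ey=np.array([-np.sin(y),np.cos(y),0])
z=np.load('side3.npz');P=z['P'];f=z['f'];hsv=cv2.cvtColor(f,cv2.COLOR_RGB2HSV)
m=cv2.inRange(hsv,(105,110,40),(130,255,255));k=np.zeros_like(m);k[140:200,262:300]=1
m=cv2.morphologyEx(m*k,cv2.MORPH_OPEN,np.ones((3,3)))
q=P[cv2.erode(m,np.ones((3,3)))>0];q=q[np.isfinite(q[:,0])]-tcp;q=q[np.abs(q@ex)<40]
for _ in range(3):
    c=q.mean(0);n=np.linalg.svd(q-c)[2][2];n*=-np.sign(n@ex);q=q[np.abs((q-c)@n)<4]
print('face n',n,'yaw',np.degrees(np.arctan2(-n[1],-n[0])),'u',np.median(q@ex))
q=P[m>0];q=q[np.isfinite(q[:,0])]-tcp;q=q[np.abs((q-c)@n)<8]
for a in range(-80,0,8):
    j=(q[:,2]>a)&(q[:,2]<=a+8)
    if j.any(): print('z',a,'n',j.sum(),'w',(q[j]@ey).min(),(q[j]@ey).max(),'u',np.median(q[j]@ex))
for fn in('side3','side0'):
    P=np.load(fn+'.npz')['P'];r=P.reshape(-1,3)-tcp;r=r[np.isfinite(r[:,0])];u=r@ex;w=r@ey;zz=r[:,2]+tcp[2]
    for a in range(36,68,4):
        j=(zz>a)&(zz<=a+4)&(u>-75)&(u<40)&(np.abs(w)<60)
        for nm,jj in(('rest',j&(u<-10)),('lip',j&(u>=-10))):
            if jj.sum()>3: print(fn,a,nm,jj.sum(),'w',np.percentile(w[jj],[1,99]),'mid',np.mean(np.percentile(w[jj],[2,98])),'u',np.percentile(u[jj],[10,50,90]))
P=np.load('top0.npz')['P'];r=P.reshape(-1,3)-tcp;r=r[np.isfinite(r[:,0])];u=r@ex;w=r@ey;zz=r[:,2]+tcp[2]
for a in range(24,68,4):
    j=(zz>a)&(zz<=a+4)&(u>-75)&(u<25)&(np.abs(w)<60)
    if j.any(): print('top',a,j.sum(),'w',np.percentile(w[j],[1,99]),'u',np.percentile(u[j],[10,50,90]))
E
```

```text
face n [-1.  -0.2 -0. ] yaw 12.649196817596621 u -6.5991107515288405
z -80 n 6 w -23.805342754245025 19.30476546097057 u -4.7816867241420695
z -72 n 69 w -36.03016999403372 20.9454975590809 u -6.716316264922093
z -64 n 81 w -37.078392460648274 22.598788999564338 u -6.518528914631293
z -56 n 73 w -35.5273802353991 24.539134056227525 u -6.024197858935342
z -48 n 79 w -36.09687187366912 21.478321005108345 u -6.510501771684316
z -40 n 78 w -35.419503795958256 22.386113705274678 u -6.802285057652147
z -32 n 53 w -36.29275138546055 22.626596364900017 u -6.527205748855287
z -24 n 43 w -38.30596943006108 24.093860540145954 u -6.122686719304047
z -16 n 44 w -35.855725330612344 21.088638110314804 u -6.869834871958172
z -8 n 43 w -36.97731916183641 22.050266703682038 u -6.993797955464822
side3 36 rest 37 w [-46.2  42.6] mid -2.6549895731686313 u [-26.6 -24.8 -23.3]
side3 36 lip 49 w [-45.4  40.4] mid -2.658908679086398 u [ 6.6  8.6 12.4]
side3 40 rest 34 w [-46.6  42.4] mid -2.2771015858246066 u [-28.8 -26.9 -24.7]
side3 40 lip 27 w [-43.6  41.7] mid -1.3186832594416984 u [ 3.7  7.4 10.5]
side3
[... 918 characters left out ...]
3.6 -31.8]
side0 56 rest 77 w [-44.2  43. ] mid -0.6277022905935716 u [-37.5 -33.9 -30. ]
side0 60 rest 24 w [-44.3  41.4] mid -2.0495631279816067 u [-36.2 -33.8 -31.8]
top 24 172 w [-40.8  47.6] u [-23.6   1.9   7.8]
top 28 157 w [-41.1  48. ] u [-10.1   7.6  11.9]
top 32 92 w [-38.5  46.1] u [-11.5   7.1  19.3]
top 36 72 w [-40.8  46.4] u [-13.8  -9.8  17. ]
top 40 101 w [-39.8  47.6] u [-16.2  11.2  14.1]
top 44 49 w [-41.   46.5] u [-18.8   9.3  13.1]
top 48 27 w [-39.2  42.5] u [-21.6 -20.5 -19. ]
top 52 18 w [-36.9  46.5] u [-23.7 -22.5 -21.2]
top 56 47 w [-40.9  41.6] u [-31.7 -26.  -23.6]
top 60 108 w [-38.3  47.1] u [-32.7 -30.  -26.8]
top 64 25 w [-40.9  46.5] u [-31.8 -29.7 -28.4]
```

>>> {"method": "play_rows", "body": {"rows": [[[5.3, -2, 0], 0, 1], [[5.3, -2, 15], 0, 1], [[5.3, -2, 30], 0, 1], [[5.3, -2, 42], 0, 1], [[5.3, -2, 50], 0, 1], [[5.3, -2, 55], 0, 1], [[5.3, -2, 58], 0, 1], [[5.3, -2, 59], 0, 1], [[5.3, -2, 59], 0, 1], [[5.3, -2, 59], 0, 1]]}}

```text
clock: 9.0
tcp_pos: [570.8, 130.0, 109.7]
ee_rot: [3.141, 0.0, 1.808]
ft_force: [0.4, 0.0, -0.7]
grip_width: 11.3
grip_force: 42.8
```

```bash
python3 - <<'E'
from h import *
d=cam('side');np.savez('side4.npz',P=cloud(d),f=d['frame']);a=cv2.resize(d['frame'][150:265,235:335],None,fx=5,fy=5);cv2.imwrite('pics/h4.png',a[:,:,::-1])
E
```

```text
(no output)
```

View pics/h4.png

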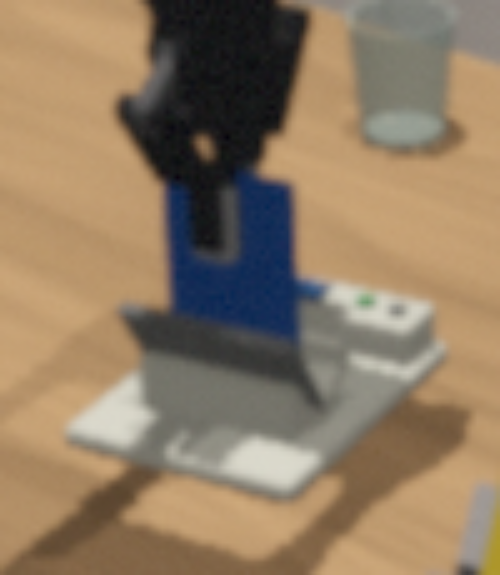

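The plate is behind the rest with its bottom inside the slot, and the wrist force shows no contact. I lower it gently in small steps.

>>> {"method": "play_rows", "body": {"rows": [[[0, 0, 1], 0, 1], [[0, 0, 2], 0, 1], [[0, 0, 2], 0, 1]]}}

```text
clock: 9.43
tcp_pos: [570.4, 130.0, 107.2]
ee_rot: [-3.141, -0.0, 1.808]
ft_force: [-0.1, -0.5, -0.4]
grip_width: 11.1
grip_force: 42.8
```

```bash
python3 - <<'E'
from h import *
np.set_printoptions(precision=1,suppress=True)
tcp=np.array([570.8,130,109.7]);y=np.radians(13.4);ex=np.array([np.cos(y),np.sin(y),0]);ey=np.array([-np.sin(y),np.cos(y),0])
z=np.load('side4.npz');P=z['P'];hsv=cv2.cvtColor(z['f'],cv2.COLOR_RGB2HSV)
m=cv2.inRange(hsv,(105,110,40),(130,255,255));k=np.zeros_like(m);k[180:230,262:296]=1;m=m*k
q=P[m>0];q=q[np.isfinite(q[:,0])]-tcp;q=q[np.abs(q@ex+6)<9]
for a in range(-60,20,10):
    j=(q[:,2]>a)&(q[:,2]<=a+10)
    if j.any(): print(a+110,j.sum(),(q[j]@ey).min(),(q[j]@ey).max(),np.median(q[j]@ex))
r=P.reshape(-1,3)-tcp;r=r[np.isfinite(r[:,0])];u=r@ex;w=r@ey;zz=r[:,2]+tcp[2]
for a in range(36,68,4):
    jj=(zz>a)&(zz<=a+4)&(u>-75)&(np.abs(w)<60)&(u<-12)
    if jj.sum()>3: print(a,jj.sum(),'w',np.percentile(w[jj],[1,99]),np.mean(np.percentile(w[jj],[1,99])),'u',np.median(u[jj]))
E
```

```text
50 86 -37.26896119409185 24.67126026940356 -6.055850929957944
60 94 -37.05613783590535 22.352766019427754 -6.425186747853509
70 91 -36.32783526846733 23.03942064097535 -6.953007055664669
80 57 -35.741963488788244 23.73097520690275 -6.678438521341216
90 54 -37.41313607301013 24.18952879401809 -6.839510754576598
100 46 -37.201491161647816 21.127150433246236 -6.962696266551223
110 47 -37.16261485112636 24.1561725449058 -7.141452414244167
120 18 -35.83024319742981 -8.781430407306248 -6.04015969536203
36 33 w [-51.1  39.1] -6.028833936088361 u -22.158398892961063
40 38 w [-51.9  35.9] -7.9894864185987515 u -24.696369325606405
44 36 w [-51.4  32.3] -9.529500794460365 u -26.67952236601868
48 40 w [-51.8  36.8] -7.533808082454751 u -28.80553823280306
52 35 w [-52.8  38.8] -6.967604910128522 u -30.73755192286226
56 69 w [-51.7  39.9] -5.885335521864452 u -31.948506564647104
60 31 w [-50.   32.3] -8.845225511277178 u -32.601629433818275
```

The plate is centred on the rest to within 1 mm. I keep lowering until it touches.

>>> {"method": "play_rows", "body": {"rows": [[[0, 0, 1], 0, 1], [[0, 0, 1], 0, 1], [[0, 0, 2], 0, 1], [[0, 0, 2], 0, 1], [[0, 0, 2], 0, 1]]}}

```text
clock: 10.05
tcp_pos: [570.5, 129.9, 105.3]
ee_rot: [-3.142, 0.0, 1.808]
ft_force: [0.6, 1.1, -1.1]
grip_width: 11.4
grip_force: 42.8
```

>>> {"method": "play_rows", "body": {"rows": [[[0, 0, 1], 0, 1], [[0, 0, 1.5], 0, 1], [[0, 0, 2], 0, 1], [[0, 0, 2], 0, 1], [[0, 0, 2], 0, 1]]}}

```text
clock: 10.68
tcp_pos: [570.6, 130.0, 103.5]
ee_rot: [3.141, 0.0, 1.808]
ft_force: [0.1, -1.3, 0.8]
grip_width: 11.1
grip_force: 43.0
```

>>> {"method": "play_rows", "body": {"rows": [[[0, 0, 1], 0, 1], [[0, 0, 1.5], 0, 1], [[0, 0, 2], 0, 1], [[0, 0, 2], 0, 1], [[0, 0, 2], 0, 1]]}}

```text
clock: 11.3
tcp_pos: [570.8, 130.1, 103.2]
ee_rot: [3.141, -0.0, 1.808]
ft_force: [-4.2, -0.4, 12.6]
grip_width: 11.9
grip_force: 44.6
```

Contact: the ledge pushes up with 12.6 N, tilted as its slope should give. I back off slightly and open with the robot-side finger still supporting the plate. Then I ease the plate back onto the rest.

>>> {"method": "play_rows", "body": {"rows": [[[0, 0, -1.5], 0, 1], [[0, 0, -1.5], 0, 1], [[0, 2, -1.5], 0, 0.82], [[0, 6, -1.5], 0, 0.73], [[0, 10, -1.5], 0, 0.62], [[0, 15, -1.5], 0, 0.5], [[0, 15, -1.5], 0, 0.5], [[0, 15, -1.5], 0, 0.5], [[0, 9, -1.5], 0, 0.5], [[0, 3, -1.5], 0, 0.5], [[0, -3, -1.5], 0, 0.5], [[0, -9, -1.5], 0, 0.5], [[0, -14, -1.5], 0, 0.5], [[0, -19, -1.5], 0, 0.5], [[0, -24, -1.5], 0, 0.5], [[0, -28, -1.5], 0, 0.5], [[0, -32, -1.5], 0, 0.5], [[0, -35, -1.5], 0, 0.5], [[0, -35, -1.5], 0, 0.5]], "newtons": 20}}

```text
clock: 13.68
tcp_pos: [536.3, 121.7, 102.7]
ee_rot: [-3.141, -0.0, 1.808]
ft_force: [-0.4, 0.2, -0.3]
grip_width: 43.1
grip_force: 0.0
```

```bash
python3 - <<'E'
from h import *
d=cam('side');np.savez('side5.npz',P=cloud(d),f=d['frame']);a=cv2.resize(d['frame'][150:265,235:335],None,fx=5,fy=5);cv2.imwrite('pics/h5.png',a[:,:,::-1])
E
```

```text
(no output)
```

View pics/h5.png

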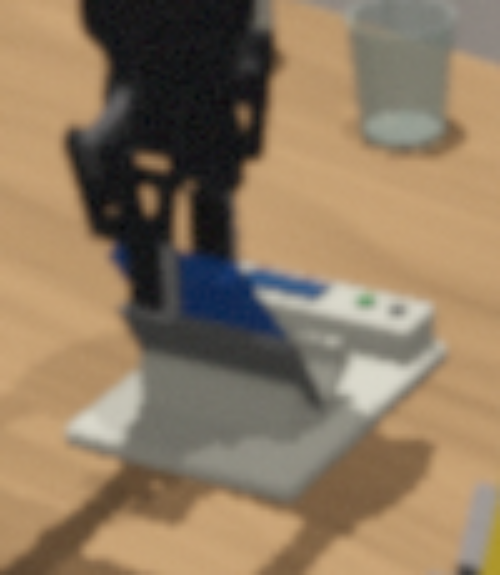

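The plate now leans back with its top edge at crop (115–240,255). I ease the finger off, raise and move clear.

>>> {"method": "play_rows", "body": {"rows": [[[0, -2, 0], 0, 0.5], [[0, -4, 0], 0, 0.5], [[0, -4, 0], 0, 0.48], [[0, -4, -10], 0, 0.46], [[0, -4, -40], 0, 0.46], [[0, -4, -90], 0, 0.46], [[0, -4, -130], 0, 0.46], [[60, -4, -130], 0, 0.46], [[120, -4, -130], 0, 0.46], [[180, -4, -130], 0, 0.46], [[240, -4, -130], 0, 0.46], [[280, -4, -130], 0, 0.46], [[280, -4, -130], 0, 0.46]]}}

```text
clock: 15.35
tcp_pos: [466.0, 395.8, 233.5]
ee_rot: [3.141, -0.001, 1.812]
ft_force: [-0.3, 0.2, -0.6]
grip_width: 46.4
grip_force: 0.0
```

```bash
cat > chk.py <<'E'
from h import *
import sys
np.set_printoptions(precision=1,suppress=True)
y=np.radians(13.4);ex=np.array([np.cos(y),np.sin(y),0]);ey=np.array([-np.sin(y),np.cos(y),0]);c0=np.array([553,126.,0])
ims=[]
for n,bx,cr in(('side',(256,185,300,232),(235,150)),('top',(215,180,268,232),(195,150))):
    d=cam(n);P=cloud(d);ims.append(cv2.resize(d['frame'][cr[1]:cr[1]+100,cr[0]:cr[0]+95],None,fx=4.2,fy=4.2,interpolation=cv2.INTER_CUBIC))
    hsv=cv2.cvtColor(d['frame'],cv2.COLOR_RGB2HSV)
    m=cv2.inRange(hsv,(105,110,25),(130,255,255)) if n=='side' else cv2.inRange(hsv,(0,0,60),(179,255,255))
    k=np.zeros_like(m);k[bx[1]:bx[3],bx[0]:bx[2]]=1;m=m*k
    q=P[m>0];q=q[np.isfinite(q[:,0])]-c0
    u,w,z=q@ex,q@ey,q[:,2]
    for a in range(16,116,8):
        j=(z>a)&(z<=a+8)&(np.abs(u)<60)
        if j.sum()>2: print(n,a,j.sum(),'w',np.percentile(w[j],[1,99]),'u',np.percentile(u[j],[10,50,90]))
cv2.imwrite(f'pics/{sys.argv[1]}.png',np.hstack(ims)[:,:,::-1])
E
python3 chk.py c1
```

```text
side 56 9 w [-36.5  17.5] u [-11.4 -10.   -4. ]
side 64 45 w [-36.7  20.5] u [-17.5 -14.2  -9.2]
side 72 47 w [-36.5  18.3] u [-23.2 -20.2 -17.3]
side 80 50 w [-35.5  17.9] u [-28.5 -25.1 -21.3]
side 88 63 w [-35.5  20.8] u [-33.6 -31.4 -24.8]
side 96 86 w [-36.   23.9] u [-33.7 -29.  -25.3]
top 16 37 w [-53.4  45. ] u [-5.  18.6 24.9]
top 24 149 w [-46.8  41.9] u [15.9 29.3 33. ]
top 32 137 w [-46.4  42. ] u [11.1 30.7 39. ]
top 40 146 w [-46.  41.] u [18.6 31.3 34.4]
top 48 61 w [-45.5  41.1] u [-0.1 14.5 17.1]
top 56 79 w [-47.2  41.2] u [-11.    7.7  11.8]
top 64 55 w [-45.8  39.7] u [-9.2  3.9  6.4]
top 72 54 w [-30.9  30.7] u [-3.7 -1.1  1.3]
top 80 54 w [-30.9  29.6] u [-9.3 -7.4 -4.5]
top 88 62 w [-30.8  30.1] u [-15.2 -12.3  -9.6]
top 96 192 w [-30.5  32. ] u [-29.4 -25.1 -17.2]
top 104 41 w [-29.3  29.1] u [-25.7 -23.1 -20.6]
```

View pics/c1.png

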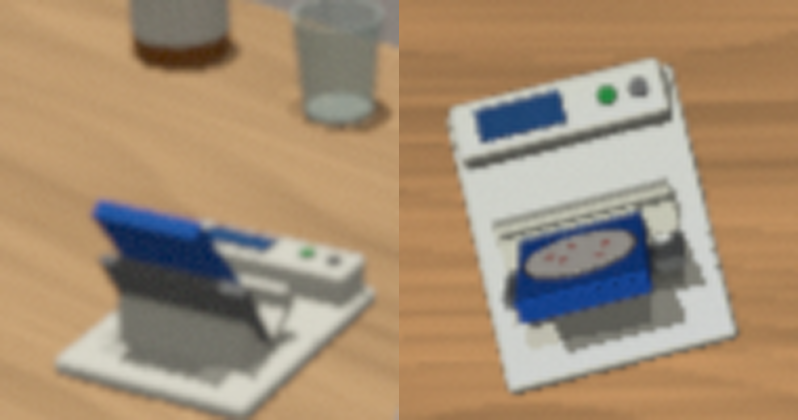

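The disc is on the upper side and the plate looks centred. The slopes suggest about 35° rather than 30°, so the lower edge may not be fully back. I fit the face plane.

```bash
cat > fit.py <<'E'
from h import *
np.set_printoptions(precision=2,suppress=True)
y=np.radians(13.4);ex=np.array([np.cos(y),np.sin(y),0]);ey=np.array([-np.sin(y),np.cos(y),0]);c0=np.array([553,126.,0])
def fit(P,m,nm,zr,ur):
    q=P[m];q=q[np.isfinite(q[:,0])]-c0;a=np.c_[q@ex,q@ey,q[:,2]]
    a=a[(a[:,2]>zr[0])&(a[:,2]<zr[1])&(a[:,0]>ur[0])&(a[:,0]<ur[1])&(np.abs(a[:,1]+2)<(28 if 'plate' in nm else 44))]
    c=np.median(a,0)
    for i in range(6):
        n=np.linalg.svd(a-c)[2][2];r=np.abs((a-c)@n)
        a=a[r<max(1.5,2.2*np.median(r))];c=a.mean(0)
    n*=np.sign(n[0]);print(nm,len(a),'n',n,'lean',np.degrees(np.arctan2(n[2],n[0])),'yaw',13.4+np.degrees(np.arctan2(n[1],n[0])),'u@z63',c[0]-((63-c[2])*n[2]+(-2-c[1])*n[1])/n[0])
Ps=[];Pt=[]
for i in range(4): d=cam('side');Ps.append(cloud(d)); t=cam('top');Pt.append(cloud(t))
A=np.nanmedian(Ps,0);B=np.nanmedian(Pt,0)
hs=cv2.cvtColor(d['frame'],cv2.COLOR_RGB2HSV);ms=cv2.inRange(hs,(105,110,25),(130,255,255))>0
k=np.zeros((480,640),bool);k[180:235,250:300]=1
fit(A,ms&k,'side plate back',(66,93),(-50,10))
fit(A,k|True,'side rest rear',(36,56),(-40,0))
k[:]=0;k[180:232,210:270]=1
fit(B,k,'top plate face',(52,97),(-22,25))
fit(np.load('top0.npz')['P'],k,'top rest front',(26,58),(-15,22))
s=B.reshape(-1,3)-c0;s=np.c_[s@ex,s@ey,s[:,2]];s=s[np.isfinite(s[:,0])]
j=(np.abs(s[:,1]+2)<25)&(s[:,0]>0)&(s[:,0]<55)&(s[:,2]>15)
for a in range(0,55,4):
    i=j&(s[:,0]>=a)&(s[:,0]<a+4)
    if i.any(): print(a,i.sum(),np.percentile(s[i,2],[10,50,90]))
E
python3 -W ignore fit.py
```

```text
side plate back 123 n [0.83 0.   0.56] lean 34.02679527205783 yaw 13.645105907904217 u@z63 -12.01072768515159
side rest rear 148 n [0.86 0.01 0.51] lean 30.389080541666114 yaw 13.747176359505398 u@z63 -18.485535367632032
top plate face 253 n [ 0.82 -0.    0.57] lean 34.91132248737049 yaw 13.052908759044644 u@z63 8.055067912672442
top rest front 189 n [ 0.85 -0.    0.53] lean 31.759436890905516 yaw 13.155747193370988 u@z63 -7.806178011216776
0 30 [69.91 72.17 74.2 ]
4 28 [63.85 65.72 68.82]
8 28 [58.07 59.97 62.32]
12 25 [51.75 53.58 56.73]
16 24 [45.85 48.08 50.7 ]
20 27 [39.59 42.17 43.93]
24 26 [33.07 35.71 38.  ]
28 59 [29.3  31.23 43.06]
32 52 [30.69 41.84 43.85]
36 21 [33.45 35.77 39.89]
40 8 [30.96 32.42 33.07]
```

The plate leans about 3.5° more than the rest, so its lower edge sits roughly 3 mm off the backrest. I turn the gripper 90° and nudge the lower part of the upper face with two spread fingertips, one on each side of the disc.

>>> {"method": "play_rows", "body": {"rows": [[[-60, 12, 0], 0.18, 0.41], [[-120, 24, 0], 0.36, 0.41], [[-180, 36, 0], 0.54, 0.41], [[-235, 47, 0], 0.72, 0.41], [[-286, 57, 0], 0.9, 0.41], [[-286, 57, 0], 1.08, 0.41], [[-286, 57, 0], 1.26, 0.41], [[-286, 57, 0], 1.44, 0.41], [[-286, 57, 0], 1.574, 0.41], [[-286, 57, 50], 1.574, 0.41], [[-286, 57, 100], 1.574, 0.41], [[-286, 57, 130], 1.574, 0.41], [[-286, 57, 150], 1.574, 0.41], [[-286, 57, 160], 1.574, 0.41], [[-286, 57, 160], 1.574, 0.41]]}}

```text
clock: 17.73
tcp_pos: [589.6, 128.3, 72.9]
ee_rot: [3.142, 0.0, 0.234]
ft_force: [-0.2, 0.2, -0.5]
grip_width: 50.6
grip_force: 0.0
```

```bash
python3 - <<'E'
from h import *
s=manip.read_state();print(s['tcp_pos'],s['ee_rot'],s['ft_force'],s['grip_width'])
d=cam('side');a=cv2.resize(d['frame'][140:255,235:335],None,fx=5,fy=5);cv2.imwrite('pics/h6.png',a[:,:,::-1])
E
```

```text
[589.64232686 128.29889657  72.86563857] [3.14157886e+00 1.14287660e-05 2.33692009e-01] [-0.17055884  0.23896281 -0.47418602] 50.61653552112767
```

View pics/h6.png

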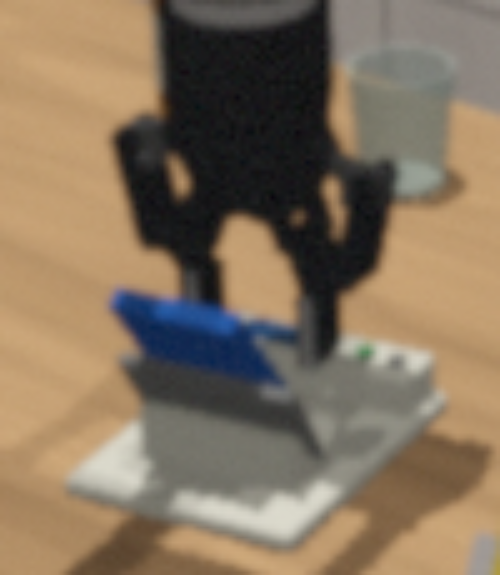

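The fingers straddle the disc in front of the upper face, clear of everything. I step towards the plate.

>>> {"method": "play_rows", "body": {"rows": [[[0, -3, 3], 0, 0.41], [[-4, -3, 3], 0, 0.41], [[-7, -3, 3], 0, 0.41], [[-9, -3, 3], 0, 0.41], [[-11, -3, 3], 0, 0.41], [[-12, -3, 3], 0, 0.41], [[-12, -3, 3], 0, 0.41]]}}

```text
clock: 18.65
tcp_pos: [577.2, 128.5, 69.9]
ee_rot: [3.142, -0.0, 0.234]
ft_force: [0.9, 0.1, -1.2]
grip_width: 50.4
grip_force: 0.2
```

>>> {"method": "play_rows", "body": {"rows": [[[-1, 0, 0], 0, 0.41], [[-2, 0, 0], 0, 0.41], [[-2, 0, 0], 0, 0.41]]}}

```text
clock: 19.02
tcp_pos: [576.5, 128.3, 70.5]
ee_rot: [3.141, -0.003, 0.234]
ft_force: [4.4, 0.8, 0.4]
grip_width: 50.4
grip_force: 2.0
```

>>> {"method": "play_rows", "body": {"rows": [[[-0.5, 0, 0], 0, 0.41], [[-1, 0, 0], 0, 0.41], [[-1, 0, 0], 0, 0.41]]}}

```text
clock: 19.4
tcp_pos: [576.2, 128.2, 70.8]
ee_rot: [3.141, -0.005, 0.234]
ft_force: [6.2, 1.5, 0.5]
grip_width: 50.7
grip_force: 2.5
```

>>> {"method": "play_rows", "body": {"rows": [[[5, 0, 0], 0, 0.41], [[14, 0, 0], 0, 0.41], [[20, 0, -5], 0, 0.41], [[20, 0, -50], 0, 0.41], [[20, 0, -110], 0, 0.41], [[20, 0, -150], 0, 0.41], [[20, -60, -150], 0, 0.41], [[20, -120, -150], 0, 0.41], [[20, -180, -150], 0, 0.41], [[20, -240, -150], 0, 0.41], [[20, -280, -150], 0, 0.41], [[20, -280, -150], 0, 0.41]]}}

```text
clock: 20.9
tcp_pos: [527.4, 407.8, 219.6]
ee_rot: [-3.141, 0.001, 0.238]
ft_force: [-0.5, -0.2, -0.1]
grip_width: 50.3
grip_force: 0.0
```

```bash
python3 -W ignore fit.py; python3 chk.py c2
```

```text
side plate back 120 n [ 0.82 -0.    0.57] lean 34.52260577346939 yaw 13.192480834984298 u@z63 -11.616456746631025
side rest rear 150 n [ 0.86 -0.    0.5 ] lean 30.276894140282508 yaw 13.3866823273127 u@z63 -18.486823196799
top plate face 252 n [ 0.82 -0.    0.57] lean 34.88519903586504 yaw 13.144387891937866 u@z63 8.084204341701444
top rest front 189 n [ 0.85 -0.    0.53] lean 31.759436890905516 yaw 13.155747193370988 u@z63 -7.806178011216776
0 28 [69.07 72.11 74.88]
4 30 [63.35 65.91 68.23]
8 26 [58.21 60.25 62.22]
12 26 [51.51 54.46 56.7 ]
16 25 [45.68 48.31 50.26]
20 26 [39.21 41.65 44.15]
24 24 [33.87 35.77 38.17]
28 57 [29.28 31.09 42.55]
32 56 [31.26 42.06 43.75]
36 20 [33.88 36.36 38.93]
40 8 [31.42 31.95 32.7 ]
side 56 6 w [-35.2  10.5] u [-10.8  -4.7  -0.2]
side 64 48 w [-36.9  18. ] u [-18.  -13.7  -8.7]
side 72 47 w [-36.4  20.1] u [-23.4 -19.9 -16.5]
side 80 49 w [-36.1  20.4] u [-27.7 -25.5 -21.3]
side 88 66 w [-35.7  21.3] u [-34.2 -30.8 -28.1]
side 96 84 w [-34.6  24.7] u [-32.7 -29.5 -25.3]
top 16 37 w [-47.5  41.9] u [-5.6 18.1 22.7]
top 24 144 w [-46.5  42.3] u [18.6 29.5 33.2]
top 32 141 w [-47.2  41.9] u [10.4 30.  39.6]
top 40 151 w [-46.   40.8] u [18.3 31.3 34.2]
top 48 54 w [-46.6  41.2] u [-0.1 14.5 17.2]
top 56 88 w [-47.3  41.8] u [-10.5   7.6  11.5]
top 64 51 w [-43.3  30.9] u [1.9 4.3 6.3]
top 72 54 w [-30.9  30.7] u [-3.9 -1.3  1. ]
top 80 57 w [-30.5  29.5] u [-9.1 -6.9 -4.8]
top 88 54 w [-28.8  30.3] u [-15.  -12.7 -10.3]
top 96 201 w [-30.6  31.9] u [-29.5 -24.8 -17.2]
top 104 38 w [-29.4  31.4] u [-26.1 -23.8 -21.6]
```

The push met a firm stop at 6 N and the plate's lean did not change. I compare the plate face directly with the exposed rest strips beside it, using averaged top frames. I have already viewed 11 pictures, one over the limit of 10, so from here I use numbers only.

```bash
cat > cmp.py <<'E'
from h import *
np.set_printoptions(precision=2,suppress=True)
y=np.radians(13.3);ex=np.array([np.cos(y),np.sin(y),0]);ey=np.array([-np.sin(y),np.cos(y),0]);c0=np.array([553,126.,0])
def S(P):
    q=P.reshape(-1,3)-c0;q=np.c_[q@ex,q@ey,q[:,2]];return q[np.isfinite(q).all(1)]
T=[];D=[]
for i in range(12): T.append(cloud(cam('top')));D.append(cloud(cam('side')))
np.savez('avg.npz',t=np.nanmean(T,0),s=np.nanmean(D,0))
t=S(np.nanmean(T,0));s=S(np.nanmean(D,0))
def line(a,nm):
    if len(a)<6: print(nm,len(a));return
    for _ in range(4):
        c=a.mean(0);d=np.linalg.svd((a-c)[:,[0,2]])[2][0];n=np.array([-d[1],d[0]]);r=np.abs((a-c)[:,[0,2]]@n);a=a[r<max(1.2,2.5*np.median(r))]
    d*=np.sign(d[1]);print(nm,len(a),'lean',np.degrees(np.arctan2(-d[0],d[1])),'z',a[:,2].min(),a[:,2].max(),'u at z 32,40,50,60:',[round(c[0]+(z-c[2])*d[0]/d[1],1) for z in(32,40,50,60)])
W=t[:,1]
line(t[(np.abs(W)<27)&(t[:,2]>36)&(t[:,2]<96)&(t[:,0]>-18)&(t[:,0]<24)&(t[:,0]+.6*t[:,2]>38)],'top plate')
line(t[(np.abs(W)<27)&(t[:,2]>34)&(t[:,2]<62)&(t[:,0]>5)&(t[:,0]<27)&(t[:,0]+.6*t[:,2]>38)],'top plate low')
for nm,m in(('L',(W>33)&(W<41)),('R',(W>-45)&(W<-34))): line(t[m&(t[:,2]>29)&(t[:,2]<58)&(t[:,0]>-8)&(t[:,0]<16)],'top rest '+nm)
a=S(np.load('top0.npz')['P']);line(a[(np.abs(a[:,1]+2)<42)&(a[:,2]>29)&(a[:,2]<58)&(a[:,0]>-8)&(a[:,0]<16)],'top0 rest')
W=s[:,1]
line(s[(np.abs(W+8)<26)&(s[:,2]>68)&(s[:,2]<93)&(s[:,0]>-45)&(s[:,0]<0)],'side plate back')
line(s[(np.abs(W+8)<40)&(s[:,2]>36)&(s[:,2]<56)&(s[:,0]>-30)&(s[:,0]<5)],'side rest rear')
print('side top edge zmax',np.percentile(s[(np.abs(W+8)<26)&(s[:,0]<0)&(s[:,0]>-45),2],[95,99]))
E
python3 -W ignore cmp.py
```

```text
top plate 300 lean 34.41505809233662 z 38.7603578427673 95.99608995655187 u at z 32,40,50,60: [np.float64(29.1), np.float64(23.6), np.float64(16.8), np.float64(9.9)]
top plate low 125 lean 33.03908425105671 z 34.22456212816169 61.890838031904075 u at z 32,40,50,60: [np.float64(28.4), np.float64(23.2), np.float64(16.7), np.float64(10.2)]
top rest L 9 lean 29.55406448006988 z 29.335068195185755 57.853344288771666 u at z 32,40,50,60: [np.float64(10.5), np.float64(6.0), np.float64(0.3), np.float64(-5.4)]
top rest R 20 lean 30.136006396657997 z 33.78696961848729 57.00785588977885 u at z 32,40,50,60: [np.float64(10.8), np.float64(6.2), np.float64(0.4), np.float64(-5.4)]
top0 rest 167 lean 30.777191745273655 z 29.701575169419662 57.92796032700715 u at z 32,40,50,60: [np.float64(11.0), np.float64(6.2), np.float64(0.3), np.float64(-5.7)]
side plate back 116 lean 33.9596699142322 z 68.37063736699076 92.80451853053366 u at z 32,40,50,60: [np.float64(8.9), np.float64(3.5), np.float64(-3.2), np.float64(-10.0)]
side rest rear 147 lean 30.06410516315195 z 36.052776258815335 55.735782060242464 u at z 32,40,50,60: [np.float64(-0.6), np.float64(-5.2), np.float64(-11.0), np.float64(-16.8)]
side top edge zmax [ 98.51 100.76]
```

```bash
python3 -W ignore - <<'E'
from h import *
y=np.radians(13.3);ex=np.array([np.cos(y),np.sin(y),0]);ey=np.array([-np.sin(y),np.cos(y),0]);c0=np.array([553,126.,0])
for nm,P in(('empty',np.load('top0.npz')['P']),('now',np.load('avg.npz')['t'])):
    q=P.reshape(-1,3)-c0;q=np.c_[q@ex,q@ey,q[:,2]];q=q[np.isfinite(q).all(1)]
    print(nm,'rows u, cols w -52..52 step 8')
    for u in range(-12,48,5):
        print(u,[ (lambda m:int(np.median(q[m,2])) if m.any() else None)((q[:,0]>=u)&(q[:,0]<u+5)&(q[:,1]>=w)&(q[:,1]<w+8)) for w in range(-52,52,8)])
E
```

```text
empty rows u, cols w -52..52 step 8
-12 [11, 57, 58, 59, 13, 60, 60, 37, 59, 60, 15, 61, 11]
-7 [11, 25, 24, 21, 25, 25, 25, 24, 26, 24, 24, 14, 11]
-2 [12, 48, 49, 49, 47, 48, 48, 49, 50, 48, 50, 46, 10]
3 [11, 41, 42, 41, 40, 40, 40, 38, 41, 42, 41, 42, 10]
8 [13, 36, 34, 33, 31, 33, 34, 35, 35, 34, 35, 30, 10]
13 [12, 22, 23, 23, 22, 22, 25, 24, 21, 22, 23, 24, 12]
18 [17, 24, 24, 23, 25, 24, 22, 24, 23, 25, 25, 24, 11]
23 [18, 27, 27, 26, 28, 28, 27, 26, 26, 26, 28, 28, 10]
28 [30, 34, 30, 30, 31, 31, 31, 32, 31, 30, 32, 32, 11]
33 [13, 41, 39, 42, 40, 40, 42, 39, 39, 38, 42, 40, 11]
38 [11, 34, 33, 34, 36, 36, 32, 34, 32, 34, 32, 32, 10]
43 [11, 14, 12, 13, 15, 11, 11, 12, 10, 16, None, None, 12]
now rows u, cols w -52..52 step 8
-12 [11, 61, 60, 84, 84, 86, 85, 85, 85, 85, 47, 11, 11]
-7 [11, 21, 24, 79, 82, 80, 81, 81, 80, 82, 80, 57, 11]
-2 [11, 49, 53, 73, 73, 74, 74, 73, 73, 73, 74, 49, 11]
3 [11, 40, 42, 65, 66, 67, 66, 66, 66, 66, 66, 41, 10]
8 [11, 33, 34, 59, 59, 60, 59, 60, 59, 58, 58, 31, 10]
13 [11, 23, 23, 51, 53, 52, 52, 51, 52, 51, 50, 22, 11]
18 [20, 24, 25, 42, 44, 43, 44, 43, 43, 43, 43, 24, 10]
23 [11, 27, 27, 36, 36, 36, 36, 36, 36, 36, 33, 27, 11]
28 [29, 31, 30, 31, 31, 31, 32, 31, 31, 31, 31, 31, 10]
33 [11, 41, 41, 41, 41, 42, 40, 41, 43, 42, 41, 41, 11]
38 [11, 33, 34, 33, 34, 33, 33, 34, 34, 32, 32, 31, 11]
43 [10, 11, 10, 11, 10, 10, 11, 12, 9, 11, None, 11, 11]
```

The comparison confirms that the lower edge is about 3.5 mm out and that nothing else is in the slot. I now use leverage: push the free top edge from the robot side. The plate then rolls over the top of the rest and its lower edge slides back. After that I let it lean down again.

>>> {"method": "play_rows", "body": {"rows": [[[-20, 60, 0], 0, 0.41], [[-40, 120, 0], 0, 0.41], [[-60, 180, 0], 0, 0.41], [[-85, 235, 0], 0, 0.41], [[-100, 282, 0], 0, 0.41], [[-100, 282, 0], 0, 0.41], [[-100, 282, 50], 0, 0.41], [[-100, 282, 90], 0, 0.41], [[-100, 282, 113], 0, 0.41], [[-100, 282, 113], 0, 0.41], [[-94, 282, 113], 0, 0.41], [[-90, 282, 113], 0, 0.41], [[-90, 282, 113], 0, 0.41]]}}

```text
clock: 24.22
tcp_pos: [508.0, 110.0, 108.2]
ee_rot: [3.141, -0.003, 0.234]
ft_force: [-0.2, 0.4, -0.7]
grip_width: 50.3
grip_force: 0.0
```

>>> {"method": "play_rows", "body": {"rows": [[[2, 0, 0], 0, 0.41], [[4, 0, 0], 0, 0.41], [[6, 0, 0], 0, 0.41], [[8, 0, 0], 0, 0.41], [[10, 0, 0], 0, 0.41], [[12, 0, 0], 0, 0.41], [[12, 0, 0], 0, 0.41]]}}

```text
clock: 25.1
tcp_pos: [518.3, 112.4, 106.8]
ee_rot: [3.142, -0.0, 0.234]
ft_force: [-0.2, -0.1, -1.0]
grip_width: 50.4
grip_force: 0.1
```

```bash
python3 -W ignore cmp.py | grep -E 'plate|rear'
```

```text
top plate 0
top plate low 0
side plate back 79 lean 28.959092790963165 z 68.46654166932893 92.70269497341457 u at z 32,40,50,60: [np.float64(10.5), np.float64(6.1), np.float64(0.5), np.float64(-5.0)]
side rest rear 146 lean 29.947756522371083 z 36.1331986125452 55.69546770513231 u at z 32,40,50,60: [np.float64(-0.6), np.float64(-5.2), np.float64(-11.0), np.float64(-16.8)]
```

```bash
python3 - <<'E'
from h import *
d=cam('side');s=manip.read_state();print(s['clock'],s['tcp_pos'],s['joints'][5])
y=.234;ex=np.array([np.cos(y),np.sin(y),0]);ey=np.array([-np.sin(y),np.cos(y),0]);tcp=np.array([589.6,128.3,72.9])
for dz in(-25,-20,-15,-10,-5):
    for du,dw in((-11,-25.3),(-11,-38),(0,-32)):
        c=d['R']@(tcp+ex*du+ey*dw+[0,0,dz])+d['t'];print(dz,du,dw,(c[:2]/c[2]*d['f']+[d['cx'],d['cy']]).round(1))
g=d['frame'];P=cloud(d);q=P-s['tcp_pos'];m=(cv2.cvtColor(g,cv2.COLOR_RGB2GRAY)<70)&(np.abs(q@ex)<25)&(np.abs(q@ey)<50)&(q[...,2]<30)&(q[...,2]>-35)
for a in(-1,1):
    k=m&(q@ey*a>10);print(a,'tip z rel',np.sort(q[k][:,2])[:12].round(1),'w',np.percentile((q@ey)[k],[2,98]).round(1),'u',np.percentile((q@ex)[k],[2,50,98]).round(1))
E
```

```text
26.35 [518.18098926 112.42463091 106.78899612] 1.5036240073812213
-25 -11 -25.3 [293.6 214.7]
-25 -11 -38 [298.5 215.9]
-25 0 -32 [298.6 213.3]
-20 -11 -25.3 [293.5 212.8]
-20 -11 -38 [298.4 213.9]
-20 0 -32 [298.5 211.3]
-15 -11 -25.3 [293.4 210.8]
-15 -11 -38 [298.3 211.9]
-15 0 -32 [298.4 209.4]
-10 -11 -25.3 [293.3 208.8]
-10 -11 -38 [298.2 210. ]
-10 0 -32 [298.3 207.4]
-5 -11 -25.3 [293.2 206.8]
-5 -11 -38 [298.1 208. ]
-5 0 -32 [298.2 205.4]
-1 tip z rel [-34.6 -30.8 -27.8 -25.6 -24.3 -23.8 -22.1 -21.9 -20.6 -19.4 -17.9 -17.8] w [-44.  -24.9] u [-16.4  -7.3  23.2]
1 tip z rel [-33.5 -32.4 -31.6 -29.5 -29.3 -29.1 -28.6 -28.  -27.3 -27.  -25.6 -25.1] w [11.4 45.9] u [-15.1   0.5  22. ]
```

The plate pivoted about its lower edge, so ledge friction is holding that edge. The remedy is to let it lean back, grip it across its width (the tool is already turned for that) and lift it a few mm along the slope. Releasing it then lets it slide down flush.

>>> {"method": "play_rows", "body": {"rows": [[[-5, 0, 0], 0, 0.41], [[-11, 0, 0], 0, 0.41], [[-16, 0, 0], 0, 0.41], [[-16, 0, -45], 0, 0.2], [[16, -1, -45], 0, 0], [[16, -1, -45], 0, 0], [[16, -1, -10], 0, 0], [[16, -1, 18], 0, 0], [[16, -1, 18], 0, 0], [[16, -1, 18], 0, 0.15], [[16, -1, 18], 0, 0.3], [[16, -1, 18], 0, 0.3], [[16, -1, 18], 0, 0.3]], "newtons": 20}}

```text
clock: 27.98
tcp_pos: [534.3, 117.2, 90.2]
ee_rot: [3.141, -0.002, 0.234]
ft_force: [-1.6, -0.3, 6.4]
grip_width: 63.6
grip_force: 25.7
```

>>> {"method": "play_rows", "body": {"rows": [[[-1.5, 0, -3], 0, 0.3], [[-3.5, 0, -6.5], 0, 0.3], [[-4, 0, -8], 0, 0.3], [[-4, 0, -8], 0, 0.3], [[-4, 0, -8], 0, 0], [[-4, 0, -8], 0, 0], [[-4, 0, -8], 0, 0], [[-4, 0, -50], 0, 0], [[-4, 0, -100], 0, 0], [[-4, -60, -130], 0, 0], [[-4, -120, -130], 0, 0], [[-4, -180, -130], 0, 0], [[-4, -240, -130], 0, 0], [[-4, -280, -130], 0, 0]]}}

```text
clock: 29.72
tcp_pos: [463.6, 391.0, 218.7]
ee_rot: [-3.141, 0.0, 0.235]
ft_force: [0.7, -0.1, 0.0]
grip_width: 85.4
grip_force: 0.0
```

```bash
sed -i 's/range(12)/range(3)/' cmp.py; python3 -W ignore cmp.py; python3 -W ignore - <<'E'
from h import *
y=np.radians(13.3);ex=np.array([np.cos(y),np.sin(y),0]);ey=np.array([-np.sin(y),np.cos(y),0]);c0=np.array([553,126.,0])
for k in 'ts':
    q=np.load('avg.npz')[k].reshape(-1,3)-c0;q=np.c_[q@ex,q@ey,q[:,2]];q=q[np.isfinite(q).all(1)&(np.abs(q[:,0])<45)&(np.abs(q[:,1])<60)]
    print(k,'plate w',np.percentile(q[(q[:,2]>72)&(q[:,2]<110),1],[1,99]),'rest w',np.percentile(q[(q[:,2]>40)&(q[:,2]<60),1],[1,99]))
E
```

```text
top plate 298 lean 34.566209548383924 z 38.91228957041509 95.65672244194387 u at z 32,40,50,60: [np.float64(29.3), np.float64(23.8), np.float64(16.9), np.float64(10.0)]
top plate low 126 lean 32.95672919329751 z 34.11510778530814 61.85274429196166 u at z 32,40,50,60: [np.float64(28.5), np.float64(23.3), np.float64(16.8), np.float64(10.3)]
top rest L 13 lean 30.65223679961062 z 29.57989314477744 57.756050484729336 u at z 32,40,50,60: [np.float64(10.9), np.float64(6.2), np.float64(0.3), np.float64(-5.7)]
top rest R 20 lean 29.9083009956015 z 32.86780390625099 55.44979265157451 u at z 32,40,50,60: [np.float64(10.8), np.float64(6.2), np.float64(0.5), np.float64(-5.3)]
top0 rest 167 lean 30.777191745273655 z 29.701575169419662 57.92796032700715 u at z 32,40,50,60: [np.float64(11.0), np.float64(6.2), np.float64(0.3), np.float64(-5.7)]
side plate back 113 lean 34.919454441146236 z 68.08156828388928 92.74491088160721 u at z 32,40,50,60: [np.float64(10.1), np.float64(4.5), np.float64(-2.5), np.float64(-9.5)]
side rest rear 130 lean 31.000540745032584 z 36.040993409437796 55.67453202669886 u at z 32,40,50,60: [np.float64(-0.1), np.float64(-4.9), np.float64(-10.9), np.float64(-16.9)]
side top edge zmax [ 98.72 100.82]
t plate w [-33.25235547  28.60357338] rest w [-46.01932654  41.42969904]
s plate w [-38.01487662  25.1925668 ] rest w [-51.57203967  37.4173804 ]
```

The plate is now centred to the millimetre, but its lower edge is still caught by friction about 3 mm out. The earlier push was high enough to jam. I repeat it lower, just above the lip, where the levers cannot lock.

>>> {"method": "play_rows", "body": {"rows": [[[14, 60, 0], 0, 0.41], [[28, 120, 0], 0, 0.41], [[42, 180, 0], 0, 0.41], [[55, 238, 0], 0, 0.41], [[63, 284, 0], 0, 0.41], [[63, 284, 20], 0, 0.41], [[63, 284, 80], 0, 0.41], [[63, 284, 135], 0, 0.41], [[63, 284, 152], 0, 0.41], [[63, 284, 153], 0, 0.41], [[57, 284, 153], 0, 0.41], [[53, 284, 153], 0, 0.41], [[51, 284, 153], 0, 0.41], [[49, 284, 153], 0, 0.41], [[48, 284, 153], 0, 0.41]]}}

```text
clock: 31.9
tcp_pos: [579.7, 123.9, 67.1]
ee_rot: [3.142, -0.006, 0.234]
ft_force: [6.2, 1.3, -1.3]
grip_width: 50.4
grip_force: 2.5
```

>>> {"method": "play_rows", "body": {"rows": [[[-2, 0, 0], 0, 0.41], [[-4, 0, 0], 0, 0.41], [[-4, 0, 0], 0, 0.41]]}}

```text
clock: 32.28
tcp_pos: [578.6, 123.6, 68.5]
ee_rot: [3.141, -0.012, 0.233]
ft_force: [9.3, 2.3, 0.2]
grip_width: 49.9
grip_force: 4.0
```

>>> {"method": "play_rows", "body": {"rows": [[[8, 0, 0], 0, 0.41], [[18, 0, 0], 0, 0.41], [[18, 0, -50], 0, 0.41], [[18, 0, -110], 0, 0.41], [[18, -60, -140], 0, 0.41], [[18, -120, -140], 0, 0.41], [[18, -180, -140], 0, 0.41], [[18, -220, -140], 0, 0.41]]}}

```text
clock: 33.28
tcp_pos: [538.6, 343.0, 205.3]
ee_rot: [3.141, 0.002, 0.235]
ft_force: [0.8, -0.2, -0.6]
grip_width: 50.2
grip_force: 0.0
```

```bash
sed -i 's/range(3)/range(2)/' cmp.py; python3 -W ignore cmp.py | grep -E 'plate|rear|rest R'; python3 -W ignore - <<'E'
from h import *
y=np.radians(13.3);ex=np.array([np.cos(y),np.sin(y),0]);ey=np.array([-np.sin(y),np.cos(y),0]);c0=np.array([553,126.,0])
q=np.load('avg.npz')['t'].reshape(-1,3)-c0;q=np.c_[q@ex,q@ey,q[:,2]];q=q[np.isfinite(q).all(1)&(np.abs(q[:,0])<45)&(np.abs(q[:,1])<60)]
print('plate w',np.percentile(q[(q[:,2]>72)&(q[:,2]<110),1],[1,99]),manip.read_state()['clock'])
E
```

```text
top plate 292 lean 34.38573657078157 z 38.247927064974746 95.45547560852935 u at z 32,40,50,60: [np.float64(29.2), np.float64(23.7), np.float64(16.8), np.float64(10.0)]
top plate low 122 lean 32.68645324274088 z 34.13196258469823 61.229099401319445 u at z 32,40,50,60: [np.float64(28.3), np.float64(23.2), np.float64(16.8), np.float64(10.4)]
top rest R 21 lean 30.417065672621696 z 33.348547822466735 57.98754471034751 u at z 32,40,50,60: [np.float64(11.1), np.float64(6.5), np.float64(0.6), np.float64(-5.3)]
side plate back 104 lean 33.86442145830917 z 68.22628467281083 92.27792740313924 u at z 32,40,50,60: [np.float64(9.0), np.float64(3.6), np.float64(-3.1), np.float64(-9.8)]
side rest rear 128 lean 30.386139427752244 z 36.1486886707947 55.77662323663907 u at z 32,40,50,60: [np.float64(-0.4), np.float64(-5.1), np.float64(-11.0), np.float64(-16.9)]
plate w [-33.19784908  28.65940277] 33.475
```

```bash
python3 -c "
from bench import manip
print(manip.job_done())"
```

```text
the job is handed in; nothing more can be done
None
```

I handed the job in at about 33.5 s: the blue cassette is on the reader stand, filter disc up and centred to about 1 mm, but I couldn't confirm it is fully flush with the backrest. Both cameras read its lean 3–4° steeper than the rest, though two pushes (6 N and 10 N) and a lift-and-release left it in the same pose. I never moved the yellow and green cassettes, but didn't check them again at the end, and I viewed 11 pictures against the limit of 10.

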